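# Switch the bench on in the safe order

### The job

Switch the workshop bench on in the safe order with a light fingertip press on each: first the mains (square cap), then the dust extractor (large round cap), and last the scroll saw (long narrow bar cap), each cap pressed well down so that it stays down. Press gently from above, do not lift, tip or shove the switch boxes, leave the drill press's switch (small round cap) up, and leave the offcut, glue jar and screwdriver where they are.

Things in the scene. Friction and masses are not known exactly. Their poses are not given: they have to be found in the camera images.
- mains_box: the mains switch: loose plain aluminium switch box, 70 x 90 mm and 44 mm high including a thin collar round the cap, about 0.9 kg, standing on the bench; origin at the centre of its underside, z up, its y axis along the 90 mm side; a short black blank stub 10 mm long sticks out of its +x side (look only)
- mains_top (a point): centre of the top face of a square black cap, 48 x 48 mm, flat on top, on the mains switch; 68 mm above the bench when off (24 mm proud of the collar), 58 mm when on; it moves with the cap; its x, y axes are the box's
- mains (a joint): how far that switch is pressed in, m: 0 = up (off), 0.010 = fully in (on). It slides in under about 2.2 N and stays where it is left (the cap then stands up to 10 mm lower). The cap itself rides on a light spring (0.5 N, then 0.9 N per mm, up to 11 mm), which gives about 2 mm before the switch slides, cushions the end of the stroke and springs back when the finger leaves; pressing the cap 13 to 18 mm down from its off height sets the switch fully in with 3 to 8 N
- extractor_box: the dust extractor's switch: loose plain aluminium switch box, 70 x 90 mm and 44 mm high including a thin collar round the cap, about 0.9 kg, standing on the bench; origin at the centre of its underside, z up, its y axis along the 90 mm side; a short black blank stub 10 mm long sticks out of its +x side (look only)
- extractor_top (a point): centre of the top face of the large round black cap, 50 mm across, flat on top, on the dust extractor's switch; 68 mm above the bench when off (24 mm proud of the collar), 58 mm when on; it moves with the cap; its x, y axes are the box's
- extractor (a joint): how far that switch is pressed in, m: 0 = up (off), 0.010 = fully in (on). It slides in under about 2.2 N and stays where it is left (the cap then stands up to 10 mm lower). The cap itself rides on a light spring (0.5 N, then 0.9 N per mm, up to 11 mm), which gives about 2 mm before the switch slides, cushions the end of the stroke and springs back when the finger leaves; pressing the cap 13 to 18 mm down from its off height sets the switch fully in with 3 to 8 N
- saw_box: the scroll saw's switch: loose plain aluminium switch box, 70 x 90 mm and 44 mm high including a thin collar round the cap, about 0.9 kg, standing on the bench; origin at the centre of its underside, z up, its y axis along the 90 mm side; a short black blank stub 10 mm long sticks out of its +x side (look only)
- saw_top (a point): centre of the top face of a long narrow black bar cap, 18 mm (box x) by 64 mm (box y), flat on top, on the scroll saw's switch; 68 mm above the bench when off (24 mm proud of the collar), 58 mm when on; it moves with the cap; its x, y axes are the box's
- saw (a joint): how far that switch is pressed in, m: 0 = up (off), 0.010 = fully in (on). It slides in under about 2.2 N and stays where it is left (the cap then stands up to 10 mm lower). The cap itself rides on a light spring (0.5 N, then 0.9 N per mm, up to 11 mm), which gives about 2 mm before the switch slides, cushions the end of the stroke and springs back when the finger leaves; pressing the cap 13 to 18 mm down from its off height sets the switch fully in with 3 to 8 N
- drill_box: the drill press's switch (to be left alone): loose plain aluminium switch box, 70 x 90 mm and 44 mm high including a thin collar round the cap, about 0.9 kg, standing on the bench; origin at the centre of its underside, z up, its y axis along the 90 mm side; a short black blank stub 10 mm long sticks out of its +x side (look only)
- drill_top (a point): centre of the top face of the small round black cap, 24 mm across, flat on top, on the drill press's switch (to be left alone); 68 mm above the bench when off (24 mm proud of the collar), 58 mm when on; it moves with the cap; its x, y axes are the box's
- drill (a joint): how far that switch is pressed in, m: 0 = up (off), 0.010 = fully in (on). It slides in under about 2.2 N and stays where it is left (the cap then stands up to 10 mm lower). The cap itself rides on a light spring (0.5 N, then 0.9 N per mm, up to 11 mm), which gives about 2 mm before the switch slides, cushions the end of the stroke and springs back when the finger leaves; pressing the cap 13 to 18 mm down from its off height sets the switch fully in with 3 to 8 N
- offcut: loose brown wooden offcut, 75 x 45 x 32 mm high, a bystander; origin at the centre of its underside
- glue: loose closed whitish glue jar, 56 mm across, 85 mm high, a bystander; origin at the centre of its underside
- driver: loose screwdriver, 190 mm long, lying on the far side of the bench roughly across it, a bystander; black handle towards its -x, under 40 mm high; origin about half-way along it, on the bench
Not all that is in view belongs to the job. Leave any orange or pink look-alike of the saw_box alone.

How it is judged:
By the outcome, as a careful person would: the job done as asked, in the order asked, and still so for the second after the job is handed in, with the robot touching nothing.
It also fails if it takes over 48 s, if anything falls off the work surface, if the arm or the gripper's body presses on something with over 40 N, if the wrist force passes 120 N, or if a joint passes its speed limit or range.

### The arm

A 6-joint arm with a two-finger parallel gripper is mounted at the origin on the work surface. World frame = base frame: x ahead of the robot, y to its left, z up, the work surface at z = 0. Lengths are in m, angles in rad, forces in N, time in s.
With the tool pointing down it reaches from about 0.225 to 0.875 m from the base axis. Payload 3.4 kg.
Tool frame: the origin (TCP) lies midway between the tips of the shut fingers; the grasp point (between the pads) lies 19 mm behind it; z points along the fingers, y is the line along which they close (so a half turn about z gives the same grasp; the last joint's range is limited). The gripper opens to 85 mm and grips with 20 to 120 N. Pads are 22 mm wide; open, the fingers measure 114 mm over their backs; the gripper's body (76 mm by 85 mm) begins 54 mm behind the grasp point. The pads swing forward as they close: fully open they stand 13 mm farther back than shut.
Start: joints at [1.2, 0.276, 1.505, -0, 1.361, -0.121], TCP at [0.142, 0.557, 0.231] pointing down, gripper open.
Joint ranges: [-2.89, 2.89], [-0.75, 2.08], [0.22, 2.7], [-1.18, 4.32], [0.11, 2.71], [-2.7, 2.7]. Speed limits (rad/s): [2.57, 2.57, 3.14, 3.14, 3.14, 3.14].

### API

Orientations are given as a unit quaternion [w, x, y, z].
In Python, from rig import * gives the robot as it stands.
- The arm moves only by the tool apply_moves, never from a script. Its argument "steps" is one flat list of numbers, 4 for each row, row after row: the shift along the world's x, y, z in cm, then the turn about the world's z in degrees. A call has 1 to 8 rows; each row is the pose to reach, as a shift and turn from the pose commanded when the call began; what a row does not reach only later rows make up. A row lasts 1/12 s, in which the tool goes at most 41.7 mm and 7.16 degrees, less where a joint would pass 70% of its speed; a pose out of reach is approached as far as the arm can. A call with a gripper value outside its range is refused whole. "jaw" is the closure in counts, from 0 (fully open) to 255 (shut), set as the call begins (left out, the last holds). The fingers move at their own pace and stop on an object; "newtons" is the grip in N (left out, the last holds). Time passes only in rows, so rows that repeat a pose let the fingers close. It gives the time, the measured TCP pose, the force, the opening and the grip force at its end, in the units of the state.
- get_state(): the state, without advancing time (a new reading comes with each control period).
- get_image(name): name is "scene" or "top" or "wrist"; returns the picture (420x560x3 uint8, red, green, blue); there is no depth.
- calibration(name): a dict with "fx", "fy", "cx", "cy" (pixels), "xyz" and "rotation" of the camera in the world. Camera axes: x right, y up, looking along -z (the intrinsics and any distortion apply to the point x, -y, -z); pixel columns grow to the right and rows downward; lengths in m; the calibration is good to about 2 mm. A picture is of the moment at which its call begins: read the wrist's pose just before it. calibration takes no time and is no camera call; for the wrist camera it gives the pose at the moment of the call.
- sign_off(): hands the job in; it is judged then, once.
The state is a dict: "clock": time; "qpos": joint angles; "qd": joint speeds; "effort": joint torques, N m; "position": TCP position; "ee_rot": TCP orientation; "contact_force": force on the tool from outside, world axes, zero at the start; "moment": the same for the moment, N m; "width": finger opening in m; "gripper_force": force on a finger pad.
Only numpy, scipy, OpenCV 4.12 (cv2) and the standard library are available. Lean on these libraries where they do the work, as an engineer would, in place of code of your own. Each camera call takes 0.05 s, during which the arm holds its last target. There are 200 camera calls.

## Working session

There is one attempt and no reset: what is moved stays moved. The work goes in short steps, Python scripts to look and compute and a tool call to move; the robot and the scene stay as the last step left them, time stands still between calls to the robot, and variables do not carry over. Pictures are saved under pics/ and viewed, at most 10 in all, crops included, and the job is handed in when it is done.

Besides the shell and the picture viewer there is one more tool, called after "Call:" as a command line: name --argument value ..., lists and objects as JSON in quotes. apply_moves: Moves the arm, as the interface text tells. Its arguments: {"type":"object","properties":{"steps":{"type":"array","items":{"type":"number"}},"jaw":{"type":"number"},"newtons":{"type":"number"}},"required":["steps"]}

```bash
mkdir -p pics
python3 - <<'E'
from rig import *
import cv2
for n in("top","scene"):
    cv2.imwrite(f"pics/{n}0.png",get_image(n)[:,:,::-1]); print(n,calibration(n))
print(get_state())
E
```

```text
top {'fx': 482.53848382603366, 'fy': 482.53848382603366, 'cx': 279.83093992808296, 'cy': 214.2685675074402, 'xyz': array([ 0.2596519 , -0.05431062,  1.36420531]), 'rotation': array([ 0.70582786,  0.08008457, -0.07630259, -0.69969379])}
scene {'fx': 386.73912083705795, 'fy': 386.73912083705795, 'cx': 284.5350300269469, 'cy': 209.3417440113242, 'xyz': array([ 0.94145519, -0.11303026,  0.76548688]), 'rotation': array([0.74733154, 0.20490401, 0.17611494, 0.6070366 ])}
{'clock': 0.1, 'qpos': array([ 1.19995609e+00,  2.76546773e-01,  1.50603601e+00,  2.32765203e-05,
        1.36071439e+00, -1.21014382e-01]), 'qd': array([-0.00039665,  0.00128033, -0.0037015 , -0.00015722, -0.00091069,
        0.00080525]), 'effort': array([ 9.13128406e-04, -4.17700374e+01, -2.46403241e+01, -2.06603422e-04,
        5.62223882e-03,  7.01446496e-06]), 'position': array([0.14198723, 0.55668989, 0.23050591]), 'ee_rot': array([-2.18525453e-04,  1.24590714e-01,  9.92207855e-01, -8.23846117e-04]), 'contact_force': array([-0.38916304,  0.11021087,  0.91029635]), 'moment': array([-0.0569739 ,  0.01719954, -0.04492855]), 'gripper_force': 0.0, 'width': 0.08541975291367078}
```

View pics/top0.png

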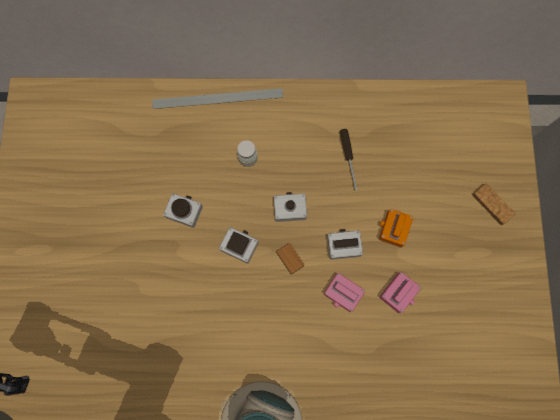

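View pics/scene0.png

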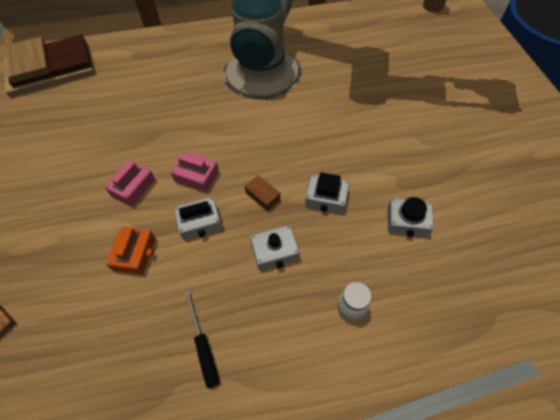

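The top view shows the mains (square) at about (238,244), extractor (large round) at (181,209), saw (bar) at (345,243) and drill at (290,206). The scene view agrees: (328,187), (413,209), (197,211) and (275,241).

```bash
cat > h.py <<'E'
import numpy as np, cv2
from scipy.spatial.transform import Rotation as R
def ray(c,uv,z):
    d=R.from_quat(np.roll(c["rotation"],-1)).apply([(uv[0]-c["cx"])/c["fx"],-(uv[1]-c["cy"])/c["fy"],-1])
    return c["xyz"]+d*(z-c["xyz"][2])/d[2]
def blob(img,uv,r,th=50):
    """dark blob nearest uv: centroid, minAreaRect"""
    m=(img.max(2)<th).astype(np.uint8)
    k=np.zeros_like(m); cv2.circle(k,tuple(map(int,uv)),r,1,-1); m&=k
    n,l,s,c=cv2.connectedComponentsWithStats(m)
    i=1+np.argmax(s[1:,4])
    cs,_=cv2.findContours((l==i).astype(np.uint8),0,1)
    return c[i],s[i,4],cv2.minAreaRect(max(cs,key=cv2.contourArea))
E
python3 - <<'E'
from rig import *
from h import *
P={"top":dict(mains=(238,244),ext=(181,209),saw=(345,243),drill=(290,206)),"scene":dict(mains=(328,187),ext=(413,209),saw=(197,211),drill=(275,241))}
for n in P:
    im=cv2.imread(f"pics/{n}0.png"); c=calibration(n)
    for k,uv in P[n].items():
        b=blob(im,uv,18); print(n,k,b,ray(c,b[0],.066)[:2].round(4))
print(ray(calibration("top"),(247,150),.085),ray(calibration("scene"),(357,295),.085))
E
```

```text
top mains (array([245.33333333, 244.88888889]), np.int32(9), ((245.3500213623047, 244.95001220703125), (1.2649108171463013, 6.640782833099365), 18.434947967529297)) [0.466  0.0471]
top ext (array([180.45320197, 207.36453202]), np.int32(203), ((180.49998474121094, 207.50003051757812), (16.970561981201172, 15.55634880065918), 45.0)) [0.5695 0.2294]
top saw (array([335. , 242.5]), np.int32(4), ((335.0, 242.5), (3.0, 0.0), -90.0)) [ 0.4746 -0.1968]
top drill (array([290.  , 207.25]), np.int32(8), ((290.1351318359375, 207.31080627441406), (1.64398992061615, 6.082762718200684), 80.53767395019531)) [ 0.5723 -0.0739]
scene mains (array([328.06438632, 185.76056338]), np.int32(497), ((328.0961608886719, 185.51922607421875), (21.96500587463379, 23.337820053100586), 11.309932708740234)) [0.4827 0.0683]
scene ext (array([413.51559252, 209.77754678]), np.int32(481), ((413.7000732421875, 209.60003662109375), (24.149532318115234, 23.702320098876953), 26.56505012512207)) [0.58   0.2279]
scene saw (array([194.87297297, 210.78918919]), np.int32(370), ((194.94119262695312, 210.7647247314453), (12.611852645874023, 30.55948829650879), 75.96376037597656)) [ 0.4857 -0.224 ]
scene drill (array([274.06870229, 240.94656489]), np.int32(131), ((274.5, 240.5), (13.0, 11.0), 90.0)) [ 0.5908 -0.073 ]
[0.73171204 0.04762364 0.085     ] [0.73885024 0.05243323 0.085     ]
```

Call:
apply_moves --steps '[2,-3,0,0,4,-6,0,0,6,-9,0,0,8.5,-12.5,0,0,11,-16,0,0,13,-19,0,0,15,-22,0,0,17,-25,0,0]' --jaw 255 --newtons 30

```text
clock: 0.77
position: [0.3125, 0.3053, 0.2311]
ee_rot: [-0.0, 0.125, 0.992, -0.0]
contact_force: [-0.2, 0.7, -0.3]
width: -0.0005
gripper_force: 0.0
```

Call:
apply_moves --steps '[2,-3,0,0,4,-6,0,0,6,-9,0,0,8.5,-12.5,0,0,11,-16,0,0,13,-19,0,0,14,-22,0,0,14,-22,0,0]'

```text
clock: 1.43
position: [0.4545, 0.082, 0.2309]
ee_rot: [0.001, 0.127, 0.992, -0.002]
contact_force: [-0.7, 0.2, -0.2]
width: -0.0001
gripper_force: 0.0
```

Run:
```python
from rig import *
import cv2
c=calibration("wrist")
cv2.imwrite("pics/w1.png",get_image("wrist")[:,:,::-1]);print(c);s=get_state();print(s['clock'],s['position'],s['contact_force'],s['width'])
import pickle;pickle.dump(c,open("w1.pkl","wb"))
```

```text
{'fx': 306.71000578623074, 'fy': 306.71000578623074, 'cx': 281.3118664875447, 'cy': 209.0451962973934, 'xyz': array([0.38057457, 0.10138694, 0.372961  ]), 'rotation': array([ 0.78184275, -0.12280963, -0.0924221 ,  0.60423329])}
1.4833 [0.45299032 0.08467634 0.23079072] [ 0.12922338  1.13503477 -0.14573933] -0.00018345130960201032
```

View pics/w1.png

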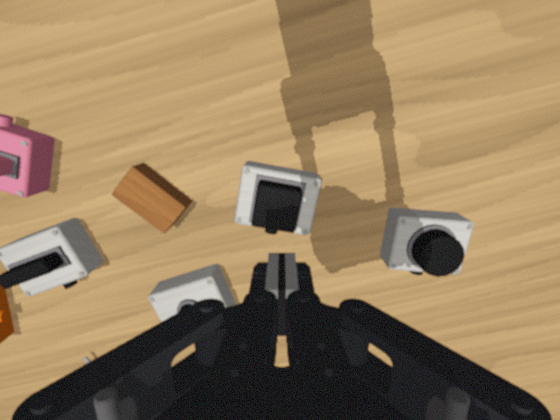

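The wrist view shows the mains cap at about (278,204), the extractor cap at (437,252), and the saw bar at (35,268), partly at the edge of the frame.

Run:
```python
from rig import *
from h import *
import pickle
c=pickle.load(open("w1.pkl","rb")); im=cv2.imread("pics/w1.png")
for k,uv,r in(("mains",(278,204),36),("ext",(438,252),36),("saw",(35,268),36)):
    for th in(40,60):
        b=blob(im,uv,r,th); p=ray(c,b[0],.066)[:2]; print(k,th,b[0].round(1),b[1],b[2],p.round(4),((p-[.4527,.0847])*100).round(2))
```

```text
mains 40 [280.5 217.3] 787 ((278.7255859375, 215.53045654296875), (31.693851470947266, 40.6388053894043), 83.6598129272461) [0.4836 0.0723] [ 3.09 -1.24]
mains 60 [276.6 206.2] 2017 ((276.5581359863281, 207.97467041015625), (44.26408386230469, 49.95970153808594), 10.124671936035156) [0.4706 0.0716] [ 1.79 -1.31]
ext 40 [435.2 251.4] 1354 ((436.7500305175781, 252.25), (48.08325958251953, 41.719295501708984), 45.0) [0.5645 0.2265] [11.18 14.18]
ext 60 [436.7 252. ] 1754 ((436.5000305175781, 252.0), (48.790367126464844, 43.133514404296875), 45.0) [0.5657 0.228 ] [11.3  14.33]
saw 40 [ 32.4 268.5] 760 ((31.171234130859375, 269.123291015625), (15.332390785217285, 63.43630599975586), 69.44395446777344) [ 0.4724 -0.2129] [  1.97 -29.76]
saw 60 [ 31.1 269.3] 966 ((31.263370513916016, 269.0663757324219), (16.242286682128906, 63.90116500854492), 69.14553833007812) [ 0.473  -0.2149] [  2.03 -29.96]
```

Call:
apply_moves --steps '[2,-1.6,-3,0,2,-1.6,-6,0,2,-1.6,-9,0,2,-1.6,-12,0,2,-1.6,-14,0,2,-1.6,-15,0,2,-1.6,-15.5,0,2,-1.6,-15.5,0]'

```text
clock: 2.15
position: [0.4708, 0.0722, 0.0753]
ee_rot: [-0.001, 0.124, 0.992, 0.0]
contact_force: [-1.7, -0.2, -0.0]
width: -0.0001
gripper_force: 0.0
```

Run:
```python
from rig import *
import cv2
cv2.imwrite("pics/s2.png",cv2.resize(get_image("scene")[120:280,120:480,::-1],None,fx=2,fy=2));s=get_state();print(s['clock'],s['position'],s['contact_force'])
```

```text
2.2 [0.47169231 0.07204999 0.07622585] [ 1.36517061 -0.19332346  0.25557413]
```

View pics/s2.png

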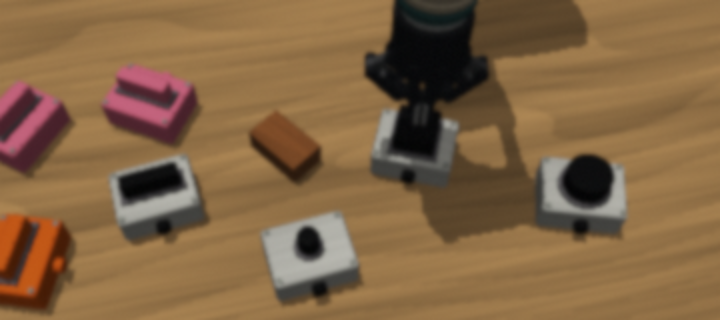

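The fingers (418,118) hover over the mains cap (415,135), well within it. Next is the press.

Call:
apply_moves --steps '[0,0,-0.4,0,0,0,-0.8,0,0,0,-1.2,0,0,0,-1.5,0,0,0,-1.8,0,0,0,-2.0,0,0,0,-2.2,0,0,0,-2.2,0]'

```text
clock: 2.87
position: [0.4728, 0.0712, 0.0543]
ee_rot: [0.001, 0.125, 0.992, 0.0]
contact_force: [1.4, 0.8, 3.8]
width: 0.0
gripper_force: 1.8
```

Call:
apply_moves --steps '[0,0,-0.1,0,0,0,-0.2,0,0,0,-0.2,0,0,0,-0.2,0]'

```text
clock: 3.2
position: [0.4727, 0.0712, 0.0527]
ee_rot: [0.001, 0.125, 0.992, 0.0]
contact_force: [0.6, 1.3, 5.8]
width: -0.0001
gripper_force: 2.5
```

Call:
apply_moves --steps '[0,0,0.5,0,0,0,1.5,0,0,0,3,0,0,0,6,0,0,0,9,0,0,0,9,0]'

```text
clock: 3.7
position: [0.4746, 0.071, 0.1469]
ee_rot: [0.004, 0.124, 0.992, 0.0]
contact_force: [1.5, 0.4, 0.5]
width: 0.0001
gripper_force: 0.0
```

The mains force of 5.8 N at 15.3 mm matches a full stroke. Next, the extractor.

Call:
apply_moves --steps '[2,3.2,0,0,4,6.4,0,0,6,9.6,0,0,8,12.8,0,0,9.4,15.7,0,0,9.4,15.7,-3,0,9.4,15.7,-5.5,0,9.4,15.7,-6.5,0]'

```text
clock: 4.37
position: [0.5626, 0.2276, 0.0728]
ee_rot: [-0.004, 0.124, 0.992, -0.002]
contact_force: [-1.6, -0.1, -0.4]
width: 0.0004
gripper_force: 0.0
```

Run:
```python
from rig import *
import cv2
cv2.imwrite("pics/s3.png",cv2.resize(get_image("scene")[120:280,120:480,::-1],None,fx=2,fy=2));s=get_state();print(s['clock'],s['position'],s['contact_force'])
```

```text
4.4167 [0.56202433 0.22711256 0.07214254] [-1.48886628 -0.63767602 -1.05511797]
```

View pics/s3.png

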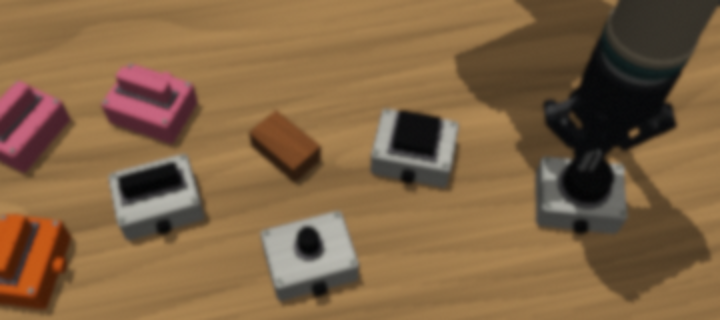

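The mains cap sits low with its box unmoved, and the fingertip is over the extractor cap at (585,175).

Call:
apply_moves --steps '[0.3,0,0,0,0.3,0,-0.5,0,0.3,0,-1.0,0,0.3,0,-1.4,0,0.3,0,-1.8,0,0.3,0,-2.1,0,0.3,0,-2.4,0,0.3,0,-2.4,0]'

```text
clock: 5.08
position: [0.5701, 0.2281, 0.0536]
ee_rot: [0.001, 0.125, 0.992, 0.0]
contact_force: [1.9, -0.7, 4.1]
width: -0.0001
gripper_force: 2.1
```

Call:
apply_moves --steps '[0,0,0,0,0,0,-0.1,0,0,0,-0.1,0]'

```text
clock: 5.33
position: [0.57, 0.2282, 0.0528]
ee_rot: [0.001, 0.125, 0.992, 0.0]
contact_force: [1.7, -1.5, 5.3]
width: 0.0002
gripper_force: 2.5
```

Call:
apply_moves --steps '[0,0,0.5,0,0,0,1.5,0,0,0,4,0,0,0,8,0,-1,-3,11,0,-2,-6.5,13,0,-3,-10,15,0,-4,-13.5,15,0]'

```text
clock: 6.0
position: [0.5296, 0.0928, 0.2065]
ee_rot: [0.003, 0.124, 0.992, 0.001]
contact_force: [1.4, 0.3, -0.2]
width: -0.0001
gripper_force: 0.0
```

Call:
apply_moves --steps '[-1,-3.8,0,0,-2,-7.6,0,0,-3,-11.4,0,0,-4,-15.2,0,0,-5,-19,0,0,-6,-22.8,0,0,-7,-26.5,0,0,-8.5,-30,0,0]'

```text
clock: 6.67
position: [0.4429, -0.2078, 0.2023]
ee_rot: [-0.001, 0.125, 0.992, 0.001]
contact_force: [0.3, -0.0, 0.6]
width: -0.0
gripper_force: 0.0
```

Call:
apply_moves --steps '[0,0,0,0,0,0,0,0,0,0,0,0]'

```text
clock: 6.92
position: [0.4434, -0.2058, 0.2021]
ee_rot: [-0.001, 0.125, 0.992, 0.001]
contact_force: [0.1, 0.3, 1.0]
width: 0.0002
gripper_force: 0.0
```

Run:
```python
from rig import *
from h import *
c=calibration("wrist"); im=get_image("wrist")[:,:,::-1].copy()
cv2.imwrite("pics/w4.png",im);s=get_state();print(s['clock'],s['position'])
q=R.from_quat(np.roll(c["rotation"],-1)).inv().apply(np.array([.475,-.215,.068])-c["xyz"])
uv=(c["cx"]-q[0]/q[2]*c["fx"],c["cy"]+q[1]/q[2]*c["fy"]);print(uv)
for th in(40,60):
    b=blob(im,uv,38,th);p=ray(c,b[0],.067);print(b,p,(p-s['position'])*100)
```

```text
6.9667 [ 0.44382006 -0.2053817   0.20217489]
(np.float64(280.5595974678151), np.float64(230.4608549142667))
(array([273.20943396, 227.7745283 ]), np.int32(1060), ((271.04998779296875, 228.65000915527344), (20.87102699279785, 58.50212860107422), 71.56504821777344)) [ 0.47091537 -0.22129022  0.067     ] [  2.70953023  -1.59085243 -13.51748929]
(array([271.43604183, 228.68624296]), np.int32(1243), ((271.0000305175781, 228.5000457763672), (21.819713592529297, 59.76704025268555), 71.56504821777344)) [ 0.47140043 -0.22319427  0.067     ] [  2.75803611  -1.78125732 -13.51748929]
```

View pics/w4.png

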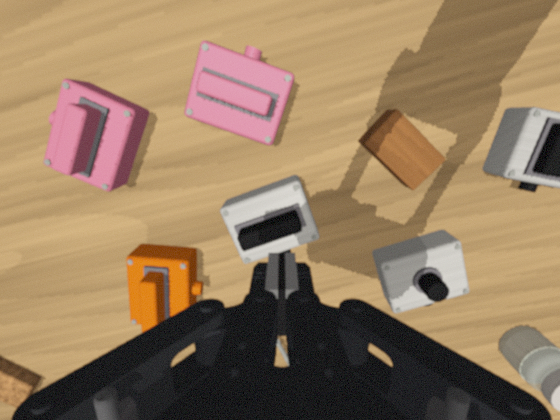

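The saw bar cap is at (271,229), with the orange and pink look-alikes clear of it. I'll move over it and press.

Call:
apply_moves --steps '[2.8,-1.7,0,0,2.8,-1.7,-3,0,2.8,-1.7,-6,0,2.8,-1.7,-9,0,2.8,-1.7,-11,0,2.8,-1.7,-12,0,2.8,-1.7,-12.5,0,2.8,-1.7,-12.5,0]'

```text
clock: 7.63
position: [0.4723, -0.2226, 0.0769]
ee_rot: [-0.001, 0.124, 0.992, 0.0]
contact_force: [0.4, 0.3, -0.5]
width: 0.0003
gripper_force: 0.0
```

Run:
```python
from rig import *
import cv2
cv2.imwrite("pics/s5.png",cv2.resize(get_image("scene")[150:280,100:320,::-1],None,fx=3,fy=3));s=get_state();print(s['clock'],s['position'],s['contact_force'])
```

```text
7.6833 [ 0.47287538 -0.22326898  0.07785031] [0.22008351 0.67591774 0.29507624]
```

View pics/s5.png

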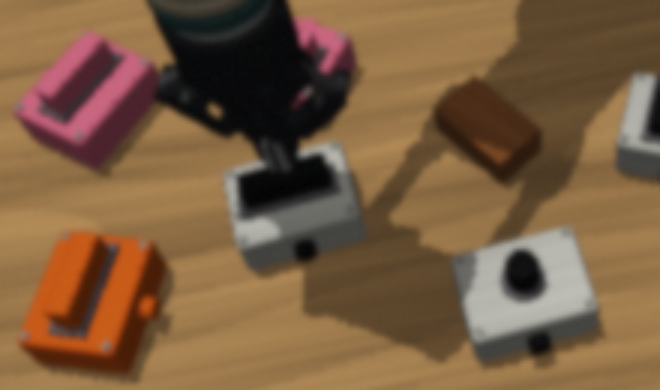

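The fingertip at (283,168) is over the middle of the bar.

Call:
apply_moves --steps '[0,0,-0.4,0,0,0,-0.8,0,0,0,-1.2,0,0,0,-1.5,0,0,0,-1.8,0,0,0,-2.1,0,0,0,-2.4,0,0,0,-2.4,0]'

```text
clock: 8.35
position: [0.4728, -0.2242, 0.0533]
ee_rot: [0.001, 0.125, 0.992, -0.0]
contact_force: [1.9, 0.5, 5.2]
width: -0.0003
gripper_force: 2.2
```

Call:
apply_moves --steps '[0,0,0,0,0,0,-0.1,0,0,0,-0.1,0]'

```text
clock: 8.6
position: [0.4728, -0.2242, 0.0527]
ee_rot: [0.001, 0.125, 0.992, -0.0]
contact_force: [2.3, -0.4, 4.7]
width: -0.0001
gripper_force: 2.5
```

Call:
apply_moves --steps '[0,0,0.5,0,0,0,1.5,0,0,0,4,0,0,0,8,0,0,0,12,0,-3,0,15,0,-6,0,18,0,-9,0,18,0]'

```text
clock: 9.27
position: [0.3829, -0.225, 0.2377]
ee_rot: [0.003, 0.124, 0.992, -0.002]
contact_force: [-0.1, -1.8, -0.0]
width: 0.0004
gripper_force: 0.0
```

Call:
apply_moves --steps '[-3,0,2,0,-6,0,4,0,-6,0,4,0,-6,0,4,0]'

```text
clock: 9.6
position: [0.3208, -0.2234, 0.2735]
ee_rot: [0.001, 0.126, 0.992, -0.0]
contact_force: [0.6, -0.3, 0.3]
width: 0.0004
gripper_force: 0.0
```

Run:
```python
from rig import *
import cv2
cv2.imwrite("pics/s6.png",cv2.resize(get_image("scene")[120:330,90:460,::-1],None,fx=2,fy=2));s=get_state();print(s['clock'],s['position'],s['contact_force'])
```

```text
9.65 [ 0.32152545 -0.22334644  0.27259785] [-0.07083531  0.31214243 -0.42163893]
```

View pics/s6.png

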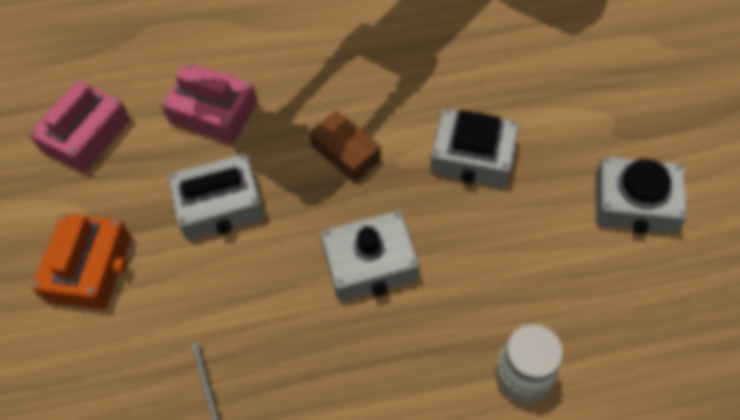

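The mains (475,135), extractor (645,182) and saw (212,185) caps are all down. The drill cap (369,242) is still up, and nothing has shifted.

```bash
python3 -c "
from rig import *
print(sign_off())"
```

```text
the job is handed in; nothing more can be done
None
```

I pressed the mains, then the extractor, then the saw; all three caps stayed down in the final picture, the drill switch is still up, nothing in view had moved, and the job was handed in at about 9.7 s.

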